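Open the inspection cover to the green mark and hold it

ROBOT

A 6-joint arm with a two-finger parallel gripper is mounted at the origin on a cart in front of the work surface, level with it; the furniture and walls round the work are solid. World frame = base frame: x ahead of the robot, y to its left, z up, the work surface at z = 0. Lengths are in m, angles in rad, forces in N, time in s.
With the tool pointing down it reaches from about 0.35 to 0.975 m from the base axis. Payload 4.9 kg.
Tool frame: the origin (TCP) lies on the mounting face of the last link; the fingertips stand 173 mm ahead of it and the grasp point (between the pads) lies 155 mm ahead of it; z points along the fingers, y is the line along which they close (so a half turn about z gives the same grasp; the last joint's range is limited). The gripper opens to 85 mm and grips with 20 to 120 N. Pads are 22 mm wide; open, the fingers measure 114 mm over their backs; the gripper's body (76 mm by 85 mm) begins 54 mm behind the grasp point. The pads swing forward as they close: fully open they stand 13 mm farther back than shut.
Start: joints at [0.988, 0.053, 1.613, -0, 1.476, -0.119], TCP at [0.28, 0.559, 0.405] pointing down, gripper open.
Joint ranges: [-3.01, 3.01], [-1.01, 2.22], [0.06, 2.58], [-1.02, 4.17], [0.09, 2.62], [-3.14, 3.14]. Speed limits (rad/s): [2.57, 2.57, 3.14, 3.14, 3.14, 3.14].

INTERFACE

Orientations are given as a rotation vector (axis times angle).
In Python, from station import monitor, eyes, finish_job gives the robot as it stands. The module is installed in compiled form; this text tells all that it offers.
- The arm moves only by the tool step_arm, never from a script. Its argument "commands" is a list of rows, each a list of 3 entries, a list of its own where there are three numbers: the opening in per cent of the stroke, from 0 (shut) to 100 (fully open), then the shift along the tool's x, y, z in mm, then the turn about the tool's z in degrees. In form: [[hand, [x, y, z], yaw], ...]. A call has 1 to 12 rows; each row is the pose to reach, as a shift and turn from the pose commanded when the call began, along the tool's axes at that moment; what a row does not reach only later rows make up. A row lasts 1/8 s, in which the tool goes at most 62.5 mm and 10.7 degrees, less where a joint would pass 70% of its speed; a pose out of reach is approached as far as the arm can. A call with a gripper value outside its range is refused whole. The fingers move at their own pace and stop on an object; "squeeze" is the grip in N (left out, the last holds). Time passes only in rows, so rows that repeat a pose let the fingers close. It gives the time, the measured TCP pose, the force, the opening and the grip force at its end, in the units of the state.
- monitor.get_obs(): the state, without advancing time (a new reading comes with each control period).
- eyes.get_image(name): name is "side" or "top" or "wrist"; returns the picture (420x560x3 uint8, red, green, blue); there is no depth.
- eyes.camera_info(name): a dict with "camera_matrix" (3x3 intrinsics, pixels), "extrinsics" (4x4, takes a point from camera to world coordinates). Camera axes: x right, y down, z forward; pixel columns grow to the right and rows downward; lengths in m; the calibration is good to about 2 mm. A picture is of the moment at which its call begins: read the wrist's pose just before it. camera_info takes no time and is no camera call; for the wrist camera it gives the pose at the moment of the call.
- finish_job(): hands the job in; it is judged then, once.
The state is a dict: "t": time; "q": joint angles; "dq": joint speeds; "effort": joint torques, N m; "tool_pos": TCP position; "tool_rot": TCP orientation; "contact_force": force on the tool from outside, world axes, zero at the start; "wrist_torque": the same for the moment, N m; "opening": finger opening in m; "grip_force": force on a finger pad.
Only numpy, scipy, OpenCV 4.12 (cv2) and the standard library are available. Lean on these libraries where they do the work, as an engineer would, in place of code of your own. Each camera call takes 0.05 s, during which the arm holds its last target. There are 200 camera calls.

TASK

Press the red latch lever of the blue drive unit down until it stays down by itself, which frees the yellow inspection cover. Then take the cover by its black bar handle, swing it up until its red pointer lies on the green mark of the angle scale, and finish while still holding the cover there with the gripper, motionless: it falls shut if let go. Do not shift the green mark or disturb the other things on the table.

Things in the scene. Friction and masses are not known exactly. Their poses are not given: they have to be found in the camera images.
- drive_unit: blue open-topped housing (180 x 200 mm, walls up to 83 mm) on a dark steel base plate 250 x 270 x 8 mm, bolted down, its place and yaw vary. Origin: centre of the plate's underside; x points away from the robot (to the hinge side), y to its left (the side with the angle scale), z up. The aluminium angle scale stands at y = +122 mm beside the housing, a quarter circle of 99 mm radius about the hinge axis, in front of and above it.
- cover_hinge (a point): point on the cover's hinge axis, midway along it: at (95, 0, 88) mm in the drive unit's frame. The axis runs along the unit's y. Axes turn with the cover; when it is shut they are those of the unit.
- cover (a joint): angle of the yellow cover (210 wide, 195 mm from the hinge to its front edge, 8 mm thick, with a clear window; 0.35 kg give or take), rad: 0 shut and level, grows as its front edge swings up and back, stop at 1.35. The hinge is free: the cover falls shut from any angle when let go. The latch hook blocks it as long as the lever is up.
- cover_handle (a point): centre of the black round bar handle (12 mm thick, 100 mm free length along y between two posts) on the cover near its front edge, to be gripped from above. In the cover's frame (origin at cover_hinge) it lies at (-172, 20, 46) mm, its axis 42 mm above the cover's top face; with the cover shut it is 134 mm above the table. The round bar can turn between the fingers as the cover swings.
- latch (a joint): angle of the latch lever, rad: 0 up (latched), 0.5 at its lower stop. A return spring and a detent: the push needed at the pad grows from 1 N to about 10 N near 0.2 to 0.3 and then drops to almost nothing; let go before about 0.33 it springs up again, beyond that it stays, resting at about 0.44 with the cover free
- latch_pad (a point): middle of the top face of the lever's red ribbed pad (36 x 44 mm), in front of the housing, to be pressed down. With the lever up it lies at about (-164, -60, 77) mm in the drive unit's frame; its pivot is at (-106, -60, 60) mm, parallel to y; the pad goes down about 29 mm to its stop, where its top is about 48 mm above the table. Its steel hook stands over the front edge of the cover, up to 100 mm above the table.
- pointer_tip (a point): middle of the red tip of the pointer fixed to the cover's left side; 117 mm from the hinge axis, in the plane of the cover.
- green_mark (a point): the point, 117 mm from the hinge axis, where the middle of the pointer tip lies when the pointer stands on the middle of the green mark. The mark is a green block on the rim of the scale, about 10 degrees long; its place on the scale varies.
- index (a joint): angle of the green mark on the scale, rad, in the same sense and from the same zero as joint cover: the cover is right when joint cover equals joint index. Clamped: it must stay where it is.
- threadlock: bystander: small red bottle, 31 x 31 x 88 mm, standing; origin at its underside
- tape_measure: bystander: yellow tape measure, 33 x 73 x 56 mm; origin at its underside
- spare_bearing: bystander: ball bearing lying flat, 47 x 47 x 14 mm; origin at its underside
- mug: bystander: violet mug, 86 x 118 x 96 mm; origin at its underside
- black_tape: bystander: roll of black tape, 62 x 60 x 19 mm; origin at its underside

How it is judged:
On the way, in this order (a step that is already met when the one before it is completed fails the run):
1. the latch lever is down and stays down untouched, the cover still shut (value of joint latch above 0.38 rad and contact force between each of the arm, the fingers and latch below 0.1 N and value of joint cover below 0.1 rad), for 0.2 s.
2. the cover is swung up by the fingers (value of joint cover above 0.35 rad and contact force between the fingers and cover above 0.3 N), for 0.2 s.
At the end, for the whole second after the job is handed in: the pointer is within 5 degrees (0.087 rad) of the middle of the green mark, the cover is motionless (under 0.05 rad/s) and held by the gripper's fingers (over 0.5 N), and the latch lever is still down (angle between the x axis of pointer_tip and the x axis of green_mark, either way round below 0.087 rad and value of joint cover above 0.4 rad and velocity of joint cover between -0.05 and 0.05 rad/s and contact force between the fingers and cover above 0.5 N and value of joint latch above 0.38 rad); the arm keeps its last pose, push and grip.
It fails at once if the green mark is shifted by more than 8 mm (distance of green_mark from where it was at the start of the episode above 0.008 m).
It fails at once if a bystander is shifted by more than 20 mm (distance of any of threadlock, tape_measure, spare_bearing, mug, black_tape from where it was at the start of the episode above 0.02 m).
It also fails if it takes over 54 s, if anything falls off the work surface, if the arm or the gripper's body presses on something with over 40 N, if the wrist force passes 120 N, or if a joint passes its speed limit or range.

## Working session

There is one attempt and no reset: what is moved stays moved. The work goes in short steps, Python scripts to look and compute and a tool call to move; the robot and the scene stay as the last step left them, time stands still between calls to the robot, and variables do not carry over. Pictures are saved under pics/ and viewed, at most 10 in all, crops included, and the job is handed in when it is done.

Besides the shell and the picture viewer there is one more tool, called after "Emit:" by a JSON object that holds its "api" and its "payload". step_arm: Moves the arm, as the interface text tells. Its arguments: {"type":"object","properties":{"commands":{"type":"array"},"squeeze":{"type":"number"}},"required":["commands"]}

```bash
mkdir -p pics; python3 - <<'E'
from station import monitor, eyes
import cv2, numpy as np
o=monitor.get_obs(); print({k:np.round(v,3).tolist() for k,v in o.items()})
for n in ["top","side"]:
    im=eyes.get_image(n); cv2.imwrite(f"pics/{n}0.png",im[:,:,::-1])
    c=eyes.camera_info(n); print(n,np.round(c["camera_matrix"],1).tolist(),np.round(c["extrinsics"],3).tolist())
E
```

```text
{'t': 0.0, 'q': [0.988, 0.053, 1.614, 0.0, 1.476, -0.119], 'dq': [0.001, 0.001, -0.0, -0.0, 0.0, 0.0], 'effort': [-0.0, -39.372, -37.016, -0.0, 0.007, -0.0], 'tool_pos': [0.279, 0.559, 0.403], 'tool_rot': [-0.722, -3.057, 0.003], 'contact_force': [0.012, -1.18, 0.605], 'wrist_torque': [-0.004, 0.039, -0.022], 'grip_force': 0.0, 'opening': 0.086}
top [[510.0, 0.0, 281.8], [0.0, 510.0, 204.9], [0.0, 0.0, 1.0]] [[0.027, -0.983, 0.184, 0.291], [-1.0, -0.029, -0.009, 0.086], [0.014, -0.183, -0.983, 1.594], [0.0, 0.0, 0.0, 1.0]]
side [[488.9, 0.0, 278.2], [0.0, 488.9, 208.8], [0.0, 0.0, 1.0]] [[-0.431, 0.763, -0.483, 1.144], [0.903, 0.36, -0.236, 0.361], [-0.006, -0.537, -0.843, 1.129], [0.0, 0.0, 0.0, 1.0]]
```

View pics/top0.png

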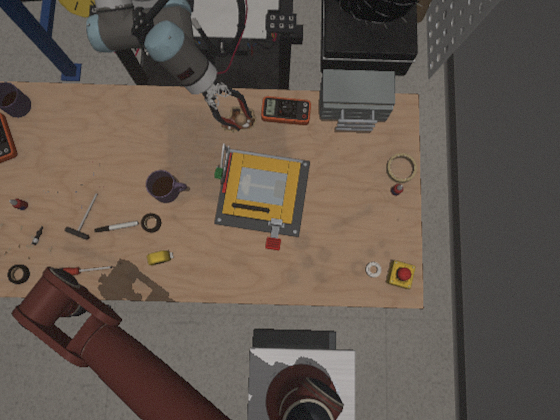

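View pics/side0.png

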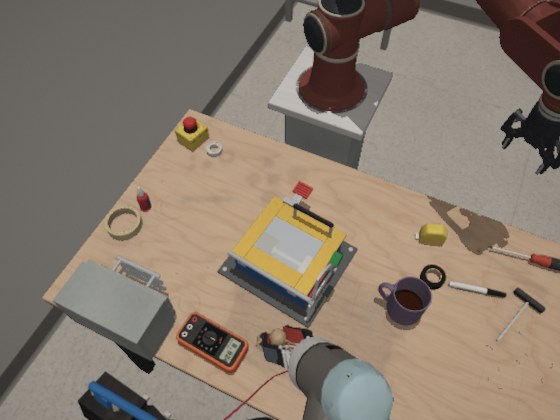

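The top view shows the drive unit at about (262,192), with the red pad at (273,243) and the green mark at (219,173). In the side view the pad is at (302,190), the handle runs (295,208) to (331,224) and the green mark is near (335,258). Next I'll zoom both.

```bash
python3 - <<'E'
import cv2, numpy as np
a=cv2.imread("pics/top0.png")[140:255,205:320]; b=cv2.imread("pics/side0.png")[170:320,215:365]
a=cv2.resize(a,(400,400),interpolation=cv2.INTER_CUBIC); b=cv2.resize(b,(400,400),interpolation=cv2.INTER_CUBIC)
cv2.imwrite("pics/z1.png",np.clip(np.hstack([a,b])*1.4,0,255).astype(np.uint8))
E
```

```text
(no output)
```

View pics/z1.png

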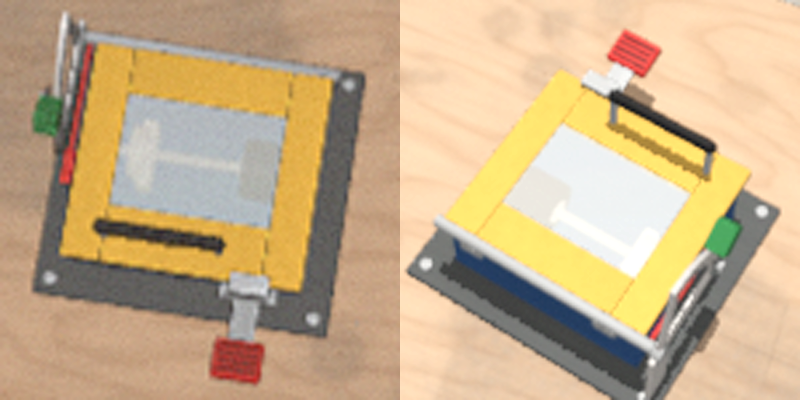

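Zoom (top 3.478x, side 2.667x): plate corners, cover corners, handle, pad and green mark are all clear. I'll fit the unit pose from these.

```bash
cat > h.py <<'E'
import numpy as np, cv2
from station import monitor, eyes
from scipy.optimize import least_squares
from scipy.spatial.transform import Rotation as R
CI={n:eyes.camera_info(n) for n in("top","side")}
def proj(n,P,ci=None):
    c=ci or CI[n]; T=np.linalg.inv(np.array(c["extrinsics"])); K=np.array(c["camera_matrix"])
    q=(np.asarray(P)@T[:3,:3].T+T[:3,3])@K.T; return q[...,:2]/q[...,2:]
def world(p,P):
    return R.from_euler("z",p[2]).apply(np.atleast_2d(P))+[p[0],p[1],0]
E
python3 - <<'E'
from h import *
T=[((33,291),(-125,135,8)),((326,336),(-125,-135,8)),((365,72),(125,-135,8)),((238,361),(-164,-60,77)),
((60,256),(-100,105,92)),((302,291),(-100,-105,92)),((160,236),(-77,20,134))]
S=[((235,53),(-164,-60,77)),((263,121),(-77,20,134)),((156,72),(-100,-105,92)),((350,172),(-100,105,92)),((378,211),(-125,135,8)),((8,270),(125,-135,8))]
tu=np.array([a for a,_ in T])/3.478+[205,140]; su=np.array([a for a,_ in S])/2.667+[215,170]
tp=np.array([b for _,b in T])/1e3; sp=np.array([b for _,b in S])/1e3
f=lambda p: np.r_[(proj("top",world(p,tp))-tu).ravel(),(proj("side",world(p,sp))-su).ravel()]
r=least_squares(f,[.5,.1,-.1],loss="soft_l1"); p=r.x; print(p.round(4)); print(f(p).reshape(-1,2).round(1).tolist())
np.save("pose.npy",p)
gt=np.array([46,116])/3.478+[205,140]; gs=np.array([324,238])/2.667+[215,170]
def g(a): return world(p,[.095-a[1]*np.cos(a[0]),a[2],.088+a[1]*np.sin(a[0])])[0]
f2=lambda a: np.r_[proj("top",g(a))-gt,proj("side",g(a))-gs]
for y in (.122,.13):
  for Rr in(.095,.105):
    r=least_squares(lambda a:f2([a[0],Rr,y]),[.8]); print(y,Rr,r.x,r.cost,f2([r.x[0],Rr,y]).round(1))
r=least_squares(f2,[.8,.1,.122]);print(r.x,r.cost)
for n,q in dict(pad=(-.164,-.06,.077),handle=(-.077,.02,.134),hinge=(.095,0,.088)).items(): print(n,world(p,q)[0].round(4))
Rm=R.from_rotvec(monitor.get_obs()["tool_rot"]).as_matrix(); print(Rm.round(3))
E
```

```text
[ 0.6292  0.1349 -0.1244]
[[-1.0, -0.2], [-0.1, -0.1], [-0.1, -0.5], [-0.5, -1.1], [-0.6, -1.0], [-0.6, -0.4], [-0.7, -1.0], [-1.3, -1.3], [-1.2, -0.5], [0.5, -2.1], [0.2, -1.4], [0.9, -1.6], [-2.1, -0.4]]
0.122 0.095 [0.43791921] 25.93227400245711 [ 2.8  0.4 -4.6  4.8]
0.122 0.105 [0.52458223] 7.458659589951875 [ 2.1  0.9 -3.   0.7]
0.13 0.095 [0.4542425] 22.269645446999515 [ 0.1 -0.4 -1.6  6.5]
0.13 0.105 [0.5427632] 3.233278447799378 [-0.6  0.1 -0.   2.5]
[0.59319391 0.11032882 0.12788739] 0.06896777900762341
pad [0.459  0.0957 0.077 ]
handle [0.5553 0.1643 0.134 ]
hinge [0.7235 0.1231 0.088 ]
[[-0.894  0.447 -0.001]
 [ 0.447  0.894 -0.002]
 [ 0.    -0.002 -1.   ]]
```

Fit residuals are about 1–2 px (~3 mm), and yaw is −7.1°. I'll go to a hover above the latch pad with the hand shut and tool y along the unit's x.

Emit:
{"api": "step_arm", "payload": {"commands": [[100, [-40, -37, 0], 8], [70, [-82, -74, 0], 16], [40, [-123, -111, 0], 24], [0, [-164, -148, 0], 32], [0, [-205, -185, 0], 40], [0, [-246, -222, 0], 48], [0, [-287, -259, 0], 56], [0, [-328, -297, 0], 64], [0, [-368, -334, 0], 70.5], [0, [-368, -334, 0], 70.5], [0, [-368, -334, 0], 70.5]], "squeeze": 40}}

```text
t: 1.48
tool_pos: [0.4591, 0.0958, 0.4043]
tool_rot: [-2.353, -2.08, 0.001]
contact_force: [0.0, -0.3, -1.1]
opening: -0.0
grip_force: 0.0
```

```bash
python3 - <<'E'
from h import *
o=monitor.get_obs(); print(o["t"],o["tool_pos"].round(4) if hasattr(o["tool_pos"],'round') else o["tool_pos"],o["contact_force"],o["opening"])
print(R.from_rotvec(o["tool_rot"]).as_matrix().round(3).tolist(), np.round(o["q"],2))
c=eyes.camera_info("wrist"); im=eyes.get_image("wrist")[:,:,::-1].copy(); cv2.imwrite("pics/w1raw.png",im); 
import json; json.dump({k:np.array(v).tolist() for k,v in c.items()},open("w1.json","w"))
p=np.load("pose.npy")
for q in [(-.164,-.06,.077),(-.077,.02,.134),(-.1,-.105,.092),(-.1,.105,.092),(-.125,.135,.008),(-.125,-.135,.008)]:
    u=proj(0,world(p,q),c)[0]; print(q,u.round(1)); 
    if abs(u).max()<2000: cv2.drawMarker(im,tuple(int(x) for x in u),(255,0,255),0,12,1)
cv2.imwrite("pics/w1.png",im)
E
```

```text
1.475 [0.4591 0.0958 0.4043] [ 0.04649876 -0.32952224 -1.06253053] -3.251907792410786e-05
[[0.123, 0.992, -0.001], [0.992, -0.123, 0.001], [0.0, -0.001, -1.0]] [ 0.05 -0.34  1.96  0.    1.51  0.17]
(-0.164, -0.06, 0.077) [280.1 193. ]
(-0.077, 0.02, 0.134) [408.6  99. ]
(-0.1, -0.105, 0.092) [350.8 245.4]
(-0.1, 0.105, 0.092) [368.8 -23.6]
(-0.125, 0.135, 0.008) [322.1 -27.3]
(-0.125, -0.135, 0.008) [313.6 240.8]
```

View pics/w1.png

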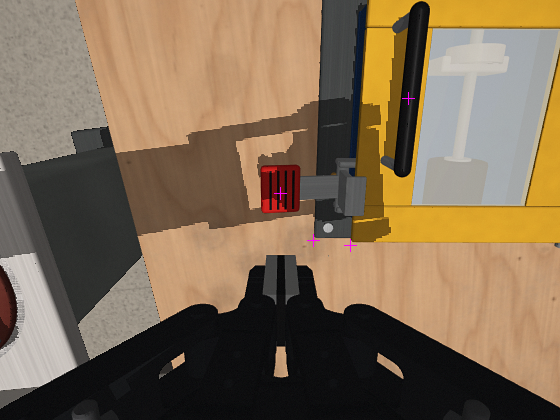

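The wrist view shows the pad at (280,189), the handle from (421,8) to (402,172), the plate corner at (315,237) and the cover corner at (351,241). All sit ~4 px above the predictions, so I'll refit with these.

```bash
python3 - <<'E'
from h import *
import json
c=json.load(open("w1.json"));p0=np.load("pose.npy")
P=np.array([(-164,-60,77),(-125,-135,8),(-100,-105,92),(-77,20,134)])/1e3; U=np.array([(280,189),(315,237),(351,241),(411,90)])
f=lambda p:np.r_[(proj(0,world(p,P),c)-U).ravel()]
fr=lambda p:np.r_[f(p),(p-p0)/[.002,.002,.005]]
p=least_squares(fr,p0).x; print(p.round(4),f(p).reshape(-1,2).round(1).tolist())
np.save("pose.npy",p)
for n,q in dict(pad=(-.164,-.06,.077),handle=(-.077,.02,.134),hinge=(.095,0,.088)).items(): print(n,world(p,q)[0].round(4))
E
```

```text
[ 0.6304  0.1394 -0.1251] [[0.8, -1.1], [-0.9, 0.0], [0.7, -0.4], [-0.7, 1.6]]
pad [0.4602 0.1004 0.077 ]
handle [0.5565 0.1689 0.134 ]
hinge [0.7246 0.1276 0.088 ]
```

Emit:
{"api": "step_arm", "payload": {"commands": [[0, [5, -1, 40], 0], [0, [5, -1, 80], 0], [0, [5, -1, 115], 0], [0, [5, -1, 135], 0], [0, [5, -1, 148], 0], [0, [5, -1, 153], 0], [0, [5, -1, 158], 0], [0, [5, -1, 162], 0], [0, [5, -1, 162], 0]]}}

```text
t: 2.65
tool_pos: [0.4592, 0.1008, 0.2432]
tool_rot: [2.354, 2.08, 0.002]
contact_force: [0.6, 0.9, 2.1]
opening: -0.0002
grip_force: 0.8
```

Emit:
{"api": "step_arm", "payload": {"commands": [[0, [0, 0, 4], 0], [0, [0, 0, 8], 0], [0, [0, 0, 12], 0], [0, [0, 0, 15], 0], [0, [0, 0, 18], 0], [0, [0, 0, 20], 0], [0, [0, 0, 20], 0]]}}

```text
t: 3.52
tool_pos: [0.4592, 0.1006, 0.2229]
tool_rot: [2.354, 2.08, 0.001]
contact_force: [1.6, -0.4, 5.8]
opening: -0.0001
grip_force: 1.9
```

Emit:
{"api": "step_arm", "payload": {"commands": [[0, [0, 0, 1.5], 0], [0, [0, 0, 1.5], 0]]}}

```text
t: 3.78
tool_pos: [0.4594, 0.1007, 0.2221]
tool_rot: [2.354, 2.08, 0.001]
contact_force: [0.8, -1.0, 6.7]
opening: 0.0002
grip_force: 3.6
```

Emit:
{"api": "step_arm", "payload": {"commands": [[0, [0, 0, 2], 0], [0, [0, 0, 3], 0], [0, [0, 0, 3], 0]]}}

```text
t: 4.15
tool_pos: [0.4599, 0.1008, 0.2212]
tool_rot: [2.353, 2.08, 0.0]
contact_force: [-7.0, -1.2, 19.8]
opening: 0.0002
grip_force: 11.0
```

That is the stop, at about 20 N. I'll lift off and check that the lever stays down.

Emit:
{"api": "step_arm", "payload": {"commands": [[0, [0, 0, -5], 0], [0, [0, 0, -20], 0], [0, [0, 0, -60], 0], [0, [0, 0, -110], 0], [0, [0, 0, -160], 0], [0, [0, 0, -185], 0], [0, [0, 0, -185], 0], [0, [0, 0, -185], 0]]}}

```text
t: 5.15
tool_pos: [0.4584, 0.1007, 0.4012]
tool_rot: [-2.353, -2.079, 0.004]
contact_force: [-0.2, -0.9, -1.4]
opening: 0.0002
grip_force: 0.0
```

```bash
python3 - <<'E'
from h import *
o=monitor.get_obs(); print(o["t"],np.round(o["tool_pos"],4),np.round(o["contact_force"],1))
print(R.from_rotvec(o["tool_rot"]).as_matrix().round(3).tolist())
c=eyes.camera_info("wrist"); im=eyes.get_image("wrist")[:,:,::-1].copy()
p=np.load("pose.npy")
def pad(a):
    v=np.array([-58,17]); ca,sa=np.cos(a),np.sin(a)
    return np.array([-106+v[0]*ca-(v[1]*sa),-60,60+v[1]*ca+v[0]*sa])/1e3
for a in(0,.44): print(a,pad(a),proj(0,world(p,pad(a)),c)[0].round(1))
h=cv2.cvtColor(im,cv2.COLOR_BGR2HSV); m=((h[...,0]<8)|(h[...,0]>172))&(h[...,1]>170)&(h[...,2]>70); m[:,:200]=0;m[:,340:]=0
y,x=np.nonzero(m); print(x.mean(),y.mean(),x.min(),x.max(),y.min(),y.max())
cv2.imwrite("pics/w2.png",im)
E
```

```text
5.15 [0.4584 0.1007 0.4012] [-0.2 -0.9 -1.4]
[[0.123, 0.992, -0.003], [0.992, -0.123, -0.0], [-0.001, -0.003, -1.0]]
0 [-0.164 -0.06   0.077] [283.1 193.6]
0.44 [-0.16571657 -0.06        0.05067629] [281.2 186.9]
282.50877192982455 186.93859649122808 265 301 165 210
```

View pics/w2.png

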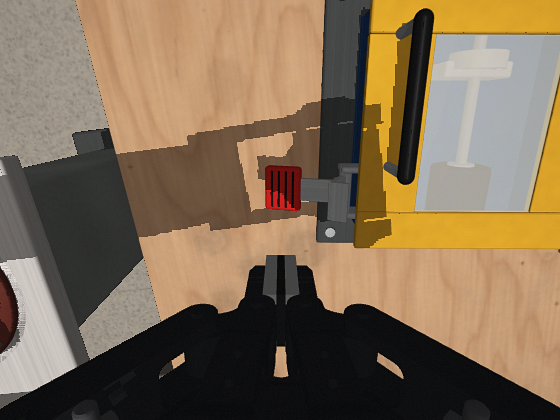

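The lever is down: the pad is at (282,187), matching the 0.44 rad prediction, and the hook has swung off the cover. The handle centre is at (415,97). Next I go over the handle and descend.

Emit:
{"api": "step_arm", "payload": {"commands": [[20, [20, 22, 0], 0], [40, [40, 45, 0], 0], [55, [60, 67, 0], 0], [55, [80, 89, 0], 0], [55, [80, 89, 20], 0], [55, [80, 89, 45], 0], [55, [80, 89, 65], 0], [55, [80, 89, 65], 0]]}}

```text
t: 6.2
tool_pos: [0.5557, 0.1687, 0.3344]
tool_rot: [-2.352, -2.078, 0.009]
contact_force: [0.0, 0.1, 0.0]
opening: 0.0471
grip_force: 0.0
```

```bash
python3 - <<'E'
from h import *
o=monitor.get_obs(); print(o["t"],np.round(o["tool_pos"],4),np.round(o["contact_force"],1),o["opening"])
c=eyes.camera_info("wrist"); im=eyes.get_image("wrist")[:,:,::-1].copy()
p=np.load("pose.npy")
for y in(-.03,.02,.07): 
    u=proj(0,world(p,(-.077,y,.134)),c)[0]; print(u.round(1)); cv2.drawMarker(im,tuple(int(v) for v in u),(255,0,255),0,12,1)
cv2.imwrite("pics/w3.png",im)
E
```

```text
6.2 [0.5557 0.1687 0.3344] [0.  0.1 0. ] 0.047096707407675305
[282.7 326.5]
[283.  248.4]
[283.3 156.6]
```

View pics/w3.png

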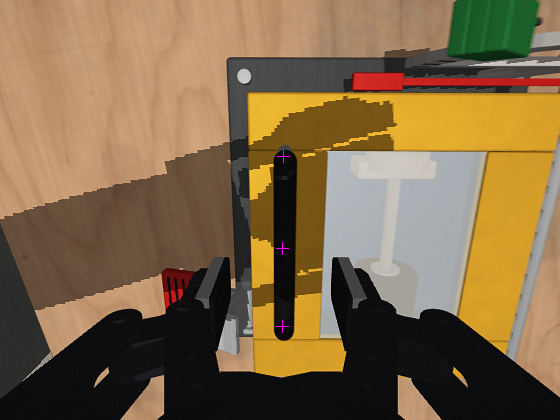

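The fingers straddle the bar, centred at column 284 against the predicted 283. The red pointer tip is at (378,81) and the green mark at (492,28). Now I descend and grip.

Emit:
{"api": "step_arm", "payload": {"commands": [[55, [0, 0, 15], 0], [55, [0, 0, 30], 0], [55, [0, 0, 45], 0], [55, [0, 0, 45], 0], [30, [0, 0, 45], 0], [10, [0, 0, 45], 0], [0, [0, 0, 45], 0], [0, [0, 0, 45], 0], [0, [0, 0, 45], 0], [0, [0, 0, 45], 0]], "squeeze": 40}}

```text
t: 7.5
tool_pos: [0.5567, 0.1694, 0.294]
tool_rot: [-2.353, -2.079, 0.002]
contact_force: [-5.2, 0.8, 3.4]
opening: 0.0103
grip_force: 39.1
```

```bash
python3 - <<'E'
from h import *
o=monitor.get_obs(); print(o["t"],np.round(o["tool_pos"],4),np.round(o["contact_force"],1),o["opening"],o["grip_force"])
Rm=R.from_rotvec(o["tool_rot"]).as_matrix(); print(Rm.round(3).tolist())
p=np.load("pose.npy")
def hd(a):
    x,z=-.172,.046; return world(p,[.095+x*np.cos(a)+z*np.sin(a),.02,.088-x*np.sin(a)+z*np.cos(a)])[0]
for a in np.arange(0.05,.66,.05): print(round(a,2),((hd(a)-hd(0))@Rm*1e3).round(1))
E
```

```text
7.5 [0.5567 0.1694 0.294 ] [-5.2  0.8  3.4] 0.010279968482978786 39.12957787513733
[[0.123, 0.992, -0.002], [0.992, -0.123, 0.0], [0.0, -0.002, -1.0]]
0.05 [-0.   2.5 -8.5]
0.1 [ -0.    5.4 -17. ]
0.15 [ -0.    8.8 -25.2]
0.2 [ -0.   12.5 -33.3]
0.25 [ -0.   16.6 -41.2]
0.3 [ -0.   21.2 -48.8]
0.35 [ -0.   26.1 -56.2]
0.4 [ -0.1  31.4 -63.4]
0.45 [ -0.1  37.  -70.3]
0.5 [ -0.1  42.9 -76.9]
0.55 [ -0.1  49.2 -83.2]
0.6 [ -0.1  55.8 -89.2]
0.65 [ -0.1  62.7 -94.8]
```

Gripped. I'll swing the cover along the arc to 0.5 rad.

Emit:
{"api": "step_arm", "payload": {"commands": [[0, [0, 2.5, -8.5], 0], [0, [0, 5.4, -17], 0], [0, [0, 8.8, -25], 0], [0, [0, 12.5, -33], 0], [0, [0, 16.6, -41], 0], [0, [0, 21.2, -49], 0], [0, [0, 26, -56], 0], [0, [0, 31.4, -63.4], 0], [0, [0, 37, -70], 0], [0, [0, 43, -77], 0], [0, [0, 43, -77], 0], [0, [0, 43, -77], 0]]}}

```text
t: 9.0
tool_pos: [0.599, 0.1641, 0.3727]
tool_rot: [-2.352, -2.079, 0.005]
contact_force: [-11.7, 0.3, 7.9]
opening: 0.0107
grip_force: 39.3
```

```bash
python3 - <<'E'
from h import *
o=monitor.get_obs(); print(o["t"],np.round(o["tool_pos"],4),np.round(o["contact_force"],1),o["opening"],o["grip_force"])
p=np.load("pose.npy")
T=[]
for n in["top","side","wrist"]:
    c=eyes.camera_info(n) ; im=eyes.get_image(n)[:,:,::-1].copy(); cv2.imwrite(f"pics/l_{n}.png",im)
    h=cv2.cvtColor(im,cv2.COLOR_BGR2HSV); g=cv2.inRange(h,(50,120,30),(80,255,255))
    k,l,st,ce=cv2.connectedComponentsWithStats(g); 
    for i in range(1,k):
        if st[i,4]>25: print(n,"green",st[i].tolist(),ce[i].round(1))
    for a in (.5,.55,.6): print(n,a,[proj(n,world(p,(.095-r*np.cos(a),y,.088+r*np.sin(a))),c)[0].round(1).tolist() for r,y in((.117,.115),(.105,.125))])
    if n!="wrist":
        y0,x0=(150,195) if n=="top" else (190,265)
        T.append(cv2.resize(im[y0:y0+80,x0:x0+107],(400,300),interpolation=cv2.INTER_CUBIC))
    else: T.append(cv2.resize(im,(400,300)))
cv2.imwrite("pics/l.png",np.vstack([np.hstack(T[:2]),np.hstack([T[2],T[2]*0])]))
E
```

```text
9.0 [0.599  0.1641 0.3727] [-11.7   0.3   7.9] 0.010672302154154573 39.32962775230408
top 0.5 [[220.3, 177.8], [217.8, 174.3]]
top 0.55 [[220.3, 176.4], [217.8, 173.0]]
top 0.6 [[220.3, 174.9], [217.8, 171.7]]
side green [330, 252, 13, 14, 110] [335.8 258.3]
side 0.5 [[335.1, 255.0], [336.5, 261.9]]
side 0.55 [[334.7, 255.0], [336.1, 261.9]]
side 0.6 [[334.2, 255.0], [335.6, 262.0]]
wrist green [325, 19, 68, 54, 3152] [358.4  46.9]
wrist 0.5 [[330.2, 68.6], [348.7, 50.2]]
wrist 0.55 [[337.0, 67.6], [355.1, 48.8]]
wrist 0.6 [[344.7, 66.5], [362.3, 47.4]]
```

View pics/l.png

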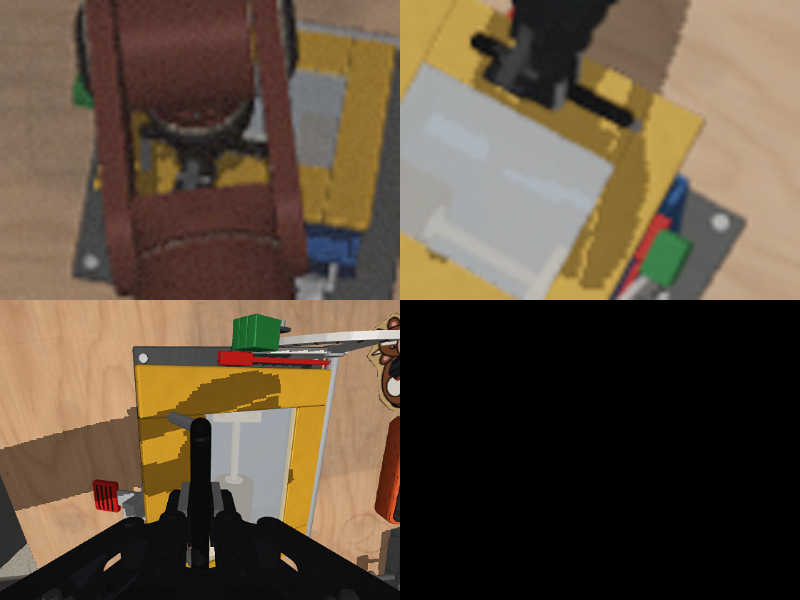

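The cover is up at about 0.51 rad, with the pointer tip (235,358 in the mosaic) left of the green block (256,332), so it is still slightly below the mark. I'll fit the block and pointer angles from the wrist mask.

```bash
cat > fit.py <<'E'
from h import *
import sys
from scipy.optimize import differential_evolution
f=sys.argv[1]; p=np.load("pose.npy"); C={"wrist":eyes.camera_info("wrist"),"side":CI["side"]}
W={n:cv2.imread(f"pics/{f}_{n}.png") for n in C}; H={n:cv2.cvtColor(W[n],cv2.COLOR_BGR2HSV) for n in W}
M={n:cv2.inRange(H[n],(50,110,20),(85,255,255)) for n in W}
def pts(a,r0,r1,y0,y1,h=np.radians(5)):
    return world(p,[(.095-r*np.cos(b),y,.088+r*np.sin(b)) for r in(r0,r1) for b in(a-h,a+h) for y in(y0,y1)])
def iou(v):
    s=0
    for n in C:
        m=np.zeros(M[n].shape,np.uint8); u=proj(n,pts(*v),C[n])
        cv2.fillConvexPoly(m,cv2.convexHull((u*16).round().astype(np.int32)),255,shift=4)
        s+=(1 if n=="wrist" else .5)*((m&M[n])>0).sum()/(((m|M[n])>0).sum())
    return -s
r=differential_evolution(iou,[(.3,1),(.085,.105),(.103,.13),(.105,.125),(.125,.15)],seed=1,maxiter=60,popsize=12)
print("mark",r.x.round(4),r.fun)
im=W["wrist"]; x0,y0,w,h=cv2.boundingRect(M["wrist"]); 
for q in proj(0,pts(*r.x),C["wrist"]): cv2.circle(im,tuple(int(v) for v in q),1,(255,0,255),-1)
red=cv2.inRange(H["wrist"],(0,190,100),(6,255,255))|cv2.inRange(H["wrist"],(174,190,100),(180,255,255))
k,l,st,ce=cv2.connectedComponentsWithStats(red)
for i in range(1,k):
    if st[i,4]>60: print("red",st[i].tolist(),ce[i].round(1))
for a in np.arange(.45,.7,.05): print(round(a,2),[proj(0,world(p,(.095-R_*np.cos(a),.112,.088+R_*np.sin(a))),C["wrist"])[0].round(1).tolist() for R_ in(.117,.127)])
z=im[max(y0-30,0):y0+120,x0-70:x0+130]; cv2.imwrite(f"pics/{f}_z.png",cv2.resize(z,(800,600),interpolation=cv2.INTER_CUBIC)); print("crop",x0-70,max(y0-30,0))
E
python3 fit.py l
```

```text
mark [0.6608 0.1019 0.1274 0.1134 0.1321] -1.3707866725505622
red [305, 71, 157, 21, 1657] [362.4  83. ]
red [130, 254, 36, 43, 850] [148.2 275.6]
0.45 [[323.9, 75.4], [308.4, 74.6]]
0.5 [[329.9, 74.5], [314.7, 73.7]]
0.55 [[336.7, 73.6], [321.8, 72.7]]
0.6 [[344.4, 72.7], [329.9, 71.6]]
0.65 [[352.8, 71.8], [339.0, 70.6]]
crop 255 0
```

View pics/l_z.png

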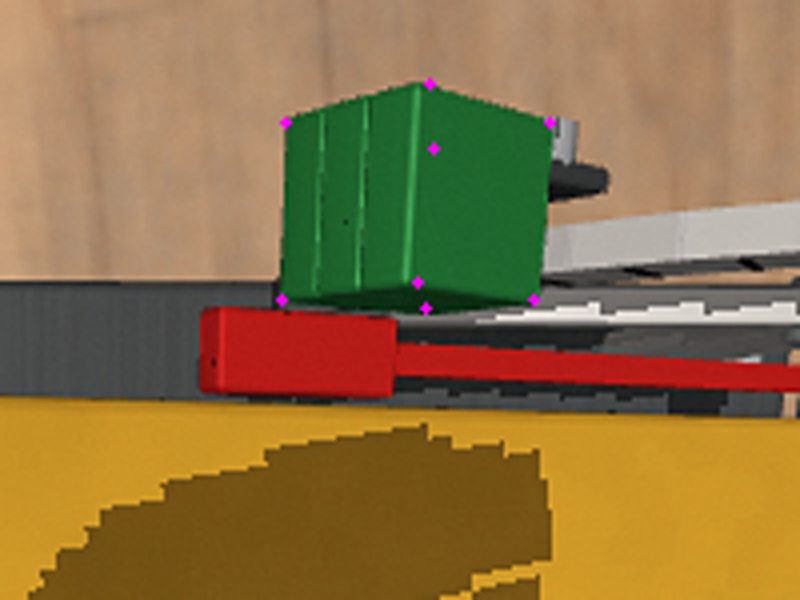

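The block fit gives a mark angle of about 0.65 rad. Pointer tip columns 305–354 agree with a cover angle of about 0.51. I'll go on to about 0.65.

Emit:
{"api": "step_arm", "payload": {"commands": [[0, [0, 3, -3.3], 0], [0, [0, 6.2, -6.5], 0], [0, [0, 9.4, -9.7], 0], [0, [0, 12.6, -12.8], 0], [0, [0, 15.8, -15.7], 0], [0, [0, 19, -18.5], 0], [0, [0, 19, -18.5], 0], [0, [0, 19, -18.5], 0], [0, [0, 19, -18.5], 0]]}}

```text
t: 10.28
tool_pos: [0.6182, 0.1616, 0.3915]
tool_rot: [-2.353, -2.08, 0.003]
contact_force: [-9.7, 0.1, 8.5]
opening: 0.0102
grip_force: 39.3
```

```bash
python3 - <<'E'
from h import *
o=monitor.get_obs(); print(o["t"],np.round(o["tool_pos"],4),np.round(o["contact_force"],1),o["opening"],o["grip_force"])
for n in["side","wrist"]: cv2.imwrite(f"pics/m_{n}.png",eyes.get_image(n)[:,:,::-1])
E
python3 fit.py m
```

```text
10.275 [0.6182 0.1616 0.3915] [-9.7  0.1  8.5] 0.010156129859087842 39.310280084609985
mark [0.671  0.1026 0.1279 0.1144 0.1319] -1.3985754985754986
red [511, 59, 49, 53, 234] [537.1  88.5]
red [287, 72, 136, 20, 1426] [336.2  83.5]
red [118, 246, 35, 42, 760] [135.7 266.7]
red [527, 286, 12, 10, 69] [532.5 290.8]
0.45 [[287.9, 78.0], [273.1, 77.4]]
0.5 [[292.5, 77.3], [277.9, 76.6]]
0.55 [[297.8, 76.6], [283.3, 75.8]]
0.6 [[303.8, 75.9], [289.6, 74.9]]
0.65 [[310.5, 75.1], [296.7, 74.1]]
crop 216 0
```

View pics/m_z.png

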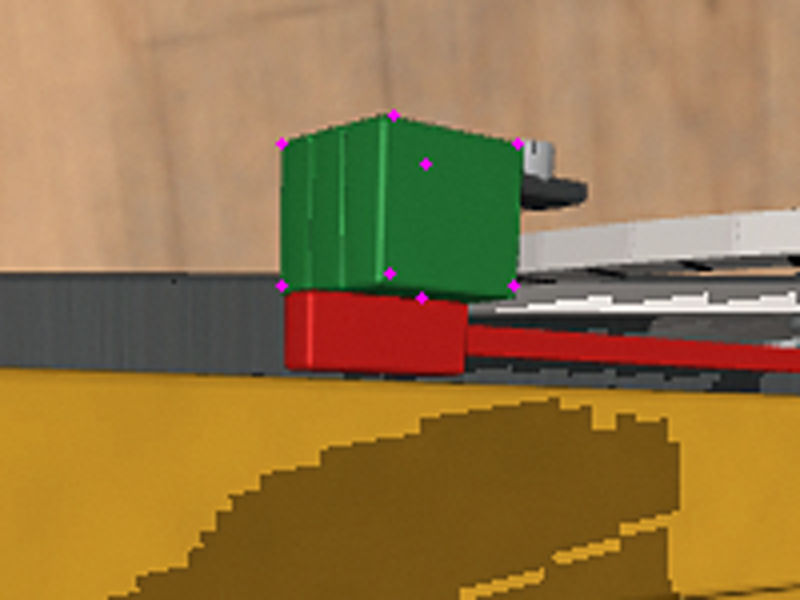

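The pointer is at about 0.65 rad and lines up with the block; the mark is at 0.66–0.67. One small nudge up, then settle.

Emit:
{"api": "step_arm", "payload": {"commands": [[0, [0, 1, -1], 0], [0, [0, 2, -2], 0], [0, [0, 2, -2], 0], [0, [0, 2, -2], 0], [0, [0, 2, -2], 0], [0, [0, 2, -2], 0]]}}

```text
t: 11.12
tool_pos: [0.6203, 0.1613, 0.3934]
tool_rot: [-2.354, -2.08, 0.002]
contact_force: [-8.1, -0.1, 6.4]
opening: 0.0104
grip_force: 39.1
```

```bash
python3 - <<'E'
from station import monitor, finish_job
import numpy as np
o=monitor.get_obs(); print(o["t"],np.round(o["tool_pos"],4),np.round(o["dq"],4),np.round(o["contact_force"],1),o["grip_force"])
if o["grip_force"]>20 and np.abs(o["dq"]).max()<.01: print(finish_job())
E
```

```text
11.125 [0.6203 0.1613 0.3934] [ 0.0006  0.0004 -0.001  -0.0004  0.0012 -0.0007] [-8.1 -0.1  6.4] 39.07273292541504
the job is handed in; nothing more can be done
None
```

Job handed in at 11.1 s with the latch lever down and the cover held still at about 0.66 rad against a green mark measured at 0.66–0.67 rad; the station gave no verdict.

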